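Move a mould cover from the drain rack to the open mould

TASK

Lift the plaster cover off the casting mould on the sloping drain rack and close the open mould on the bench with it. Plaster chips, so lower it gently, the wide notch over the wide key and the narrow notch over the narrow key, until it sits flat and fully home, and only then let go. Leave the mug, the jar and the brush where they are.

Things in the scene. Friction and masses are not known exactly. Their poses are not given: they have to be found in the camera images.
- rack: Wooden drain rack, fixed, 162 x 210 mm, 210 mm high with its mould and cover; origin: centre of its underside on the bench. Its plywood board slopes 0.55 rad (31.5 degrees), low edge to the rack's -x, so it faces -x and up. A cream plaster mould like the one on the bench is fixed on it, turned the same way (wide key to the rack's +y), and starts with the cover on.
- rack_seat (a point): Centre of the top face of the mould on the rack, where the cover's origin lies at the start; 31 mm to -x of the rack's origin and 136 mm up. Hidden under the cover.
- cover: Loose pale blue-grey plaster slab, about 0.45 kg, 116 mm (x) by 160 mm (y) by 20 mm thick (z), a wooden grip bar on top. Origin: centre of the slab's underside, z out of its top. Starts on the rack's mould, parallel to it, so sloping 31.5 degrees, keys in its notches. It is only laid on and comes off straight along its z (keys 14 mm tall). Open notches in the middle of its short ends.
- cover_bar (a point): Centre of the cover's brown wooden grip bar: 24 mm wide in the cover's x, 70 mm long in its y, standing from 20 to 54 mm above the slab's underside, centred on the slab.
- cover_wide (a point): Centre of the cover's wide notch at underside level, (0, 62, 0) mm in the cover frame. The notch goes right through the slab, is 43 mm wide and reaches from the +y end in to y = 40.5 mm.
- cover_narrow (a point): Centre of the cover's narrow notch at underside level, (0, -64, 0) mm in the cover frame. The notch goes right through the slab, is 25 mm wide and reaches from the -y end in to y = -51.5 mm.
- mould: Open cream plaster mould, fixed, level on the bench, 124 mm (x) by 172 mm (y) by 60 mm high, a round cavity 64 mm across in its top. Origin: centre of its underside, z up. Two blue tapered keys on top. With the cover home, the cover's underside lies on the top face, axes along the mould's, origin 60 mm above the mould's, about 2.5 mm of play all round. The other way round it does not go down.
- key_wide (a point): Foot centre of the bench mould's wide key, (0, 62, 60) mm in the mould frame; a round blue taper 38 mm across at the foot, 27 mm at the top, 14 mm tall.
- key_narrow (a point): Foot centre of the bench mould's narrow key, (0, -64, 60) mm in the mould frame; a round blue taper 20 mm across at the foot, 12 mm at the top, 14 mm tall.
- mug: Blue ceramic mug, 80 mm across, 92 mm tall, loose; origin at the centre of its underside. Leave alone.
- jar: Closed brownish glaze jar with a white cap, 72 mm across, 110 mm tall, loose; origin at the centre of its underside. May stand where the mug might be and the mug in its place. Leave alone.
- brush: Brush lying on the bench, loose, its length along its x; origin under its middle. Leave alone.

How it is judged (in metres and radians):
On the way, in this order (a step that is already met when the one before it is completed fails the run):
1. the cover is lifted clear of the mould on the rack, 50 mm or more from where it lay, touching neither rack nor bench mould (distance of cover from where it was at the start of the episode above 0.05 m and contact force between cover and rack below 0.1 N and contact force between cover and mould below 0.1 N), for 0.2 s.
2. the cover, still held by the fingers, has been lowered onto the keys of the bench mould to within 6 mm of home, each notch within 10 mm of its key (z of cover in the frame of key_wide below 0.006 m and distance between cover_wide and key_wide below 0.01 m and distance between cover_narrow and key_narrow below 0.01 m and contact force between the fingers and cover above 1 N), for 0.1 s.
At the end, for the whole second after the job is handed in: The cover lies at rest on the bench mould, let go, flat (within 3 degrees) and fully down (underside within 3 mm of the mould's top face), each notch centre within 7 mm of its own key, wide on wide and narrow on narrow; the mug, the jar and the brush are within 30 mm of where they were (distance between cover_wide and key_wide below 0.007 m and distance between cover_narrow and key_narrow below 0.007 m and z of cover in the frame of key_wide below 0.003 m and angle between cover's own z axis and vertical below 0.05 rad and linear speed of cover below 0.01 m/s and distance of each of mug, jar, brush from where it was at the start of the episode below 0.03 m); the robot touches nothing.
It fails at once if the cover is dropped or rammed onto the bench mould: within 25 mm of its top face it moves faster than 0.4 m/s (horizontal distance between cover_wide and key_wide below 0.04 m and z of cover in the frame of key_wide below 0.025 m and linear speed of cover above 0.4 m/s).
It fails at once if the mug, the jar or the brush is moved more than 30 mm (distance of any of mug, jar, brush from where it was at the start of the episode above 0.03 m).
It also fails if it takes over 43 s, if anything falls off the work surface, if the arm or the gripper's body presses on something with over 40 N, if the wrist force passes 120 N, or if a joint passes its speed limit or range.

ROBOT

A 6-joint arm with a two-finger parallel gripper is mounted at the origin on the work surface. World frame = base frame: x ahead of the robot, y to its left, z up, the work surface at z = 0. Lengths are in m, angles in degrees, forces in N, time in s.
With the tool pointing down it reaches from about 0.375 to 0.9 m from the base axis. Payload 3.1 kg.
Tool frame: the origin (TCP) lies where the fingers leave the gripper's body, on its centre line; the fingertips stand bot.tips_ahead ahead of it and the grasp point (between the pads) lies 51 mm ahead of it (bot.tips_ahead is the distance from the TCP to the fingertips, in m); z points along the fingers, x is the direction in which the jaws open and shut, and the axes are right-handed (so a half turn about z gives the same grasp; the last joint's range is limited). The gripper opens to 87 mm and grips with 3 to 60 N. Pads are 19 mm wide; open, the fingers measure 117 mm over their backs; the gripper's body (75 mm by 190 mm) begins 51 mm behind the grasp point.
Start: joints at [-76.117, 30.224, 82.088, -0, 67.689, -10.227], TCP at [0.255, -0.57, 0.292] pointing down, gripper open.
Joint ranges: [-176.69, 176.69], [-43.24, 126.21], [12.49, 139.97], [-82, 262], [0, 151.66], [-163.58, 163.58]. Speed limits (degrees/s): [159.86, 159.86, 180, 180, 180, 180].

INTERFACE

Orientations are given as a 3x3 rotation matrix whose columns are the frame's x, y, z axes.
In Python, from rig import bot, vision, nets gives the robot as it stands.
- The arm moves only by the tool play_rows, never from a script. Its argument "series" is a list of rows, each an object of numbers: "tx", "ty", "tz": the shift along the world's x, y, z as a fraction of full scale; "turn": the turn about the world's z as a fraction of full scale. A call has 1 to 10 rows; each row shifts and turns the commanded pose from where the row before left it; what a row does not reach is not made up. Full scale, the value 1, is 0.8 m for a shift and 60 degrees for a turn. A row lasts 1/10 s, in which the tool goes at most 50 mm and 8.59 degrees, less where a joint would pass 70% of its speed; a pose out of reach is approached as far as the arm can. A call with a number of a shift or a turn outside -1 to 1 is refused whole. A call with a gripper value outside its range is refused whole. "gripper" is the opening, from 0 (shut) to 1 (fully open), set as the call begins (left out, the last holds). The fingers move at their own pace and stop on an object; the grip force is fixed at half the most. Time passes only in rows, so rows that do not move let the fingers close. It gives the time, the measured TCP pose, the force and the opening at its end, in the units of the state.
- bot.read_state(): the state, without advancing time (a new reading comes with each control period).
- vision.capture(name): name is "side" or "top"; returns a dict with "pixels" (384x512x3 uint8, blue, green, red), "fx", "fy", "cx", "cy" (pixels), "extrinsics" (4x4, takes a point from camera to world coordinates). Camera axes: x right, y down, z forward; pixel columns grow to the right and rows downward; lengths in m; the calibration is good to about 2 mm. A picture is of the moment at which its call begins. There is no depth.
- bot.hand_in(): hands the job in, once; it reports no verdict.
Trained networks look in a picture, given as the dict that the camera call returned (one of the last four; its "shot" number tells which), for a name from the list of things; names that differ only in an ending like _2 or _b are one class to them, and where a whole thing is asked for, a point or a joint stands for the part that bears it (a point fixed in the world has none). Each returns a list of dicts, best first, with "confidence" (0 to 1); they miss things now and then, are a little off and sometimes report something else, mostly with a low value. They report only what shows in the picture. A call takes as long as a camera call.
- nets.look_for(picture, query): "at" ([column, row] as shares, 0 to 1, of the picture: columns of its width, rows of its height, amid what is visible of it).
- nets.masks_of(picture, query): "region" (384x512 bool, what is visible of it) and "at" ([column, row] as shares, 0 to 1, of the picture: columns of its width, rows of its height, amid what is visible of it).
The state is a dict: "time_s": time; "joint_positions": joint angles; "qvel": joint speeds; "tau": joint torques, N m; "position": TCP position; "tcp_rot": TCP orientation; "force": force on the tool from outside, world axes, zero at the start; "moment": the same for the moment, N m; "opening": opening from 0.0 (shut) to 1.0 (fully open).
Only numpy, scipy, OpenCV 4.12 (cv2) and the standard library are available. Lean on these libraries where they do the work, as an engineer would, in place of code of your own. Each camera call takes 0.05 s, during which the arm holds its last target.

## Working session

There is one attempt and no reset: what is moved stays moved. The work goes in short steps, Python scripts to look and compute and a tool call to move; the robot and the scene stay as the last step left them, time stands still between calls to the robot, and variables do not carry over. Pictures are saved under pics/ and viewed, and the job is handed in when it is done.

Besides the shell and the picture viewer there is one more tool, called after ">>>" in YAML: its name, and indented under it one key for each argument. play_rows: Moves the arm, as the interface text tells. Shift numbers are shares of 0.8 m and turn numbers shares of 60 degrees, none past 1 either way. Its arguments: {"type":"object","properties":{"series":{"type":"array"},"gripper":{"type":"number"}},"required":["series"]}

```bash
ls; mkdir -p pics
python3 - <<'E'
from rig import bot,vision,nets
import cv2,numpy as np
s=bot.read_state();print(s,bot.tips_ahead)
for n in("side","top"):
    p=vision.capture(n);cv2.imwrite(f"pics/{n}0.png",p["pixels"]);print(n,p["fx"],p["fy"],p["cx"],p["cy"],np.round(p["extrinsics"],4).tolist())
    for q in["rack","cover","cover_bar","cover_wide","cover_narrow","mould","key_wide","key_narrow","mug","jar","brush"]:
        print(q,[(round(d["at"][0]*512,1),round(d["at"][1]*384,1),round(d["confidence"],2)) for d in nets.look_for(p,q)][:3])
E
```

```text
pics
{'time_s': 0.0, 'joint_positions': array([-7.61177083e+01,  3.02783508e+01,  8.21569077e+01, -1.96963024e-03,
        6.76900903e+01, -1.02257799e+01]), 'qvel': array([ 0.08899425,  0.04194428, -0.00034085,  0.02720855,  0.09107837,
        0.04445152]), 'tau': array([-1.15659745e-04, -4.40040421e+01, -1.76592994e+01,  6.32997626e-02,
        5.81435440e-02, -1.61704470e-04]), 'position': array([ 0.25517721, -0.56988409,  0.29127519]), 'tcp_rot': array([[ 4.08470396e-01, -9.12771399e-01, -5.55775948e-04],
       [-9.12769016e-01, -4.08470618e-01,  2.11621335e-03],
       [-2.15863717e-03, -3.57115442e-04, -9.99997606e-01]]), 'force': array([ 0.7069367 , -0.46125462, -0.92669293]), 'moment': array([-0.00240444, -0.04534791, -0.01358024]), 'opening': 1.00207788140095} 0.0697
side 384.82327295496145 384.82327295496145 253.99044876238983 192.29335045503558 [[-0.8803, -0.3213, 0.3489, 0.2677], [-0.4742, 0.6102, -0.6346, 0.5567], [-0.009, -0.7242, -0.6896, 0.8383], [0.0, 0.0, 0.0, 1.0]]
rack [(210.8, 337.0, 0.97), (229.8, 297.4, 0.7)]
cover [(229.2, 293.2, 0.78)]
cover_bar [(231.4, 29
[... 254 characters left out ...]
0, 0.63), (229.0, 298.6, 0.16)]
mug [(183.3, 216.5, 0.82), (147.3, 286.6, 0.48)]
jar [(318.6, 142.8, 0.94)]
brush [(146.5, 287.2, 0.61)]
top 437.465739416318 437.465739416318 252.9289479414162 184.99876647674347 [[-0.0101, -0.9959, 0.0896, 0.5434], [-0.9999, 0.0111, 0.0098, -0.1155], [-0.0107, -0.0895, -0.9959, 1.2149], [0.0, 0.0, 0.0, 1.0]]
rack [(98.5, 220.2, 0.8)]
cover [(122.4, 235.2, 0.74)]
cover_bar [(123.6, 233.3, 0.75), (132.3, 164.8, 0.48)]
cover_wide [(121.3, 237.9, 0.62)]
cover_narrow [(123.9, 235.4, 0.97)]
mould [(274.3, 249.0, 0.59)]
key_wide [(274.8, 248.7, 0.87)]
key_narrow [(273.0, 247.3, 0.91)]
mug [(208.3, 132.6, 0.92)]
jar [(395.1, 208.8, 0.86)]
brush [(133.8, 162.1, 0.6)]
```

View pics/side0.png

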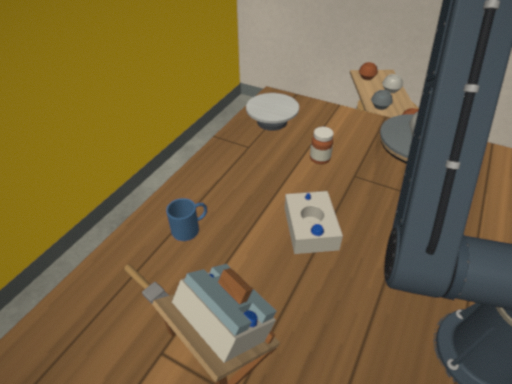

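View pics/top0.png

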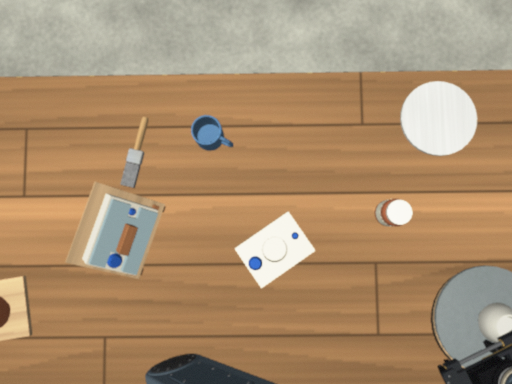

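The scene is clear. The bench mould's blue keys are at top-view (255,263) wide and (295,236) narrow. The rack cover's brown bar is at about (127,238), with keys at (114,261) wide and (133,211) narrow. Its low edge points right in the image. I'll grip the bar by its ends, since its long axis is horizontal. Next I'll measure both poses.

```bash
cat > h.py <<'E'
import numpy as np,cv2
from scipy.optimize import least_squares
def proj(p,X):
    E=np.array(p["extrinsics"]);X=np.atleast_2d(X)
    c=(X-E[:3,3])@E[:3,:3]
    return np.c_[p["fx"]*c[:,0]/c[:,2]+p["cx"],p["fy"]*c[:,1]/c[:,2]+p["cy"]]
def rz(a): return np.array([[np.cos(a),-np.sin(a),0],[np.sin(a),np.cos(a),0],[0,0,1]])
def ry(a): return np.array([[np.cos(a),0,np.sin(a)],[0,1,0],[-np.sin(a),0,np.cos(a)]])
def box(x0,x1,y0,y1,z0,z1): return np.array([[a,b,c] for a in(x0,x1) for b in(y0,y1) for c in(z0,z1)])/1000
def taper(y,r0,r1,z): 
    t=np.linspace(0,2*np.pi,40)
    return np.vstack([np.c_[r0*np.cos(t),y+r0*np.sin(t),0*t+z],np.c_[r1*np.cos(t),y+r1*np.sin(t),0*t+z+14]])/1000
def hullcent(uv):
    h=cv2.convexHull(uv.astype(np.float32));m=cv2.moments(h);return np.array([m["m10"]/m["m00"],m["m01"]/m["m00"]])
def blobs(img,lo,hi,roi,minw=8):
    x0,y0,x1,y1=roi
    hsv=cv2.cvtColor(img,cv2.COLOR_BGR2HSV);m=cv2.inRange(hsv,lo,hi);k=np.zeros_like(m);k[y0:y1,x0:x1]=m[y0:y1,x0:x1]
    n,l,s,c=cv2.connectedComponentsWithStats(k)
    return [(s[i,4],c[i]) for i in range(1,n) if s[i,4]>=minw],k
E
python3 - <<'E'
import cv2
for n,r in(("top",(60,175,330,300)),("side",(110,180,350,384))):
    im=cv2.imread(f"pics/{n}0.png")
    a=im[r[1]:r[3],r[0]:r[2]];cv2.imwrite(f"pics/{n}0z.png",cv2.resize(a,None,fx=2.9,fy=2.9,interpolation=cv2.INTER_CUBIC))
from h import *
for n,r in(("top",(60,175,330,300)),("side",(110,180,350,384))):
    im=cv2.imread(f"pics/{n}0.png")
    print(n,"blue",[(a,c.round(2)) for a,c in blobs(im,(105,150,60),(130,255,255),r,4)[0]])
    print(n,"brown",[(a,c.round(2)) for a,c in blobs(im,(3,130,60),(14,220,220),r,20)[0]])
E
```

```text
top blue [(np.int32(21), array([131.86, 211.19])), (np.int32(18), array([294.5 , 235.22])), (np.int32(131), array([114.12, 260.24])), (np.int32(101), array([254.84, 262.92]))]
top brown [(np.int32(319), array([126.23, 239.24]))]
side blue [(np.int32(13), array([307.54, 196.31])), (np.int32(82), array([316.99, 229.59])), (np.int32(96), array([251.09, 317.08]))]
side brown [(np.int32(624), array([234.93, 284.99])), (np.int32(52), array([169.38, 329.75])), (np.int32(61), array([269.87, 337.08])), (np.int32(418), array([243.62, 370.99]))]
```

View pics/top0z.png

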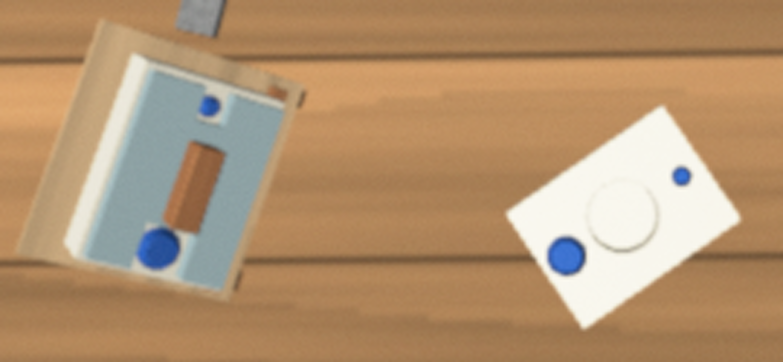

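View pics/side0z.png

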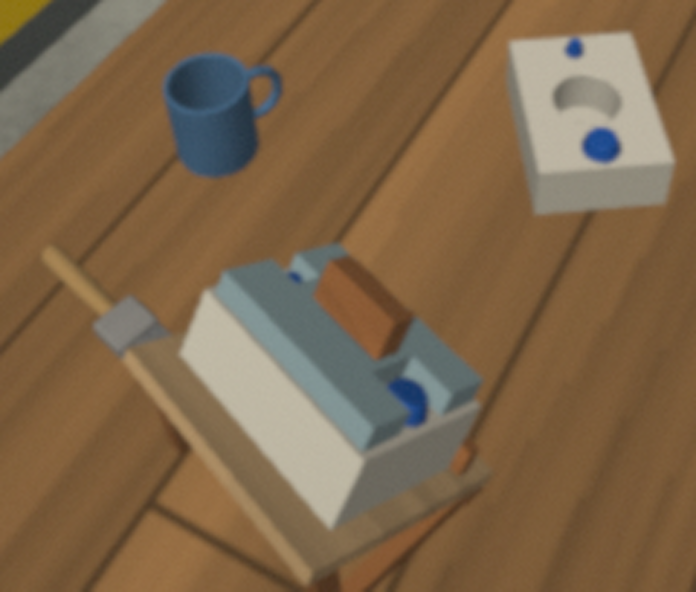

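```bash
cat > fit.py <<'E'
from h import *
import json
from rig import vision
K=[(62,19,13.5),(-64,10,6)]
P={n:vision.capture(n) for n in("top","side")}
for n in P: json.dump({k:(np.array(v).tolist()) for k,v in P[n].items() if k!="pixels"},open(n+".json","w"))
def mouldres(v,obs):
    R=rz(v[2]);t=np.array([v[0],v[1],0]);r=[]
    for cam,k,uv in obs: r.append(hullcent(proj(P[cam],taper(*[K[k][0],K[k][1],K[k][2],60])@R.T+t))-uv)
    return np.concatenate(r)
bar=box(-12,12,-35,35,20,54)
def rackres(v,obs):
    Rr=rz(v[2]);R=Rr@ry(-0.55);t=np.array([v[0],v[1],0])+Rr@np.array([-.031,0,.136]);r=[]
    for cam,k,uv in obs:
        X=bar if k=="b" else taper(K[k][0],K[k][1],K[k][2],0)
        r.append(hullcent(proj(P[cam],X@R.T+t))-uv)
    return np.concatenate(r)
mo=[("top",0,(254.84,262.92)),("top",1,(294.5,235.22)),("side",0,(316.99,229.59)),("side",1,(307.54,196.31))]
ro=[("top","b",(126.23,239.24)),("top",0,(114.12,260.24)),("top",1,(131.86,211.19)),("side","b",(234.93,284.99))]
for nm,f,o,x0 in(("mould",mouldres,mo,(.4,-.16,2.16)),("rack",rackres,ro,(.45,.25,2.78))):
    for sub in (o,[q for q in o if q[0]=="top"]):
        s=least_squares(lambda v:f(v,[(a,b,np.array(c)) for a,b,c in sub]),x0)
        print(nm,len(sub),s.x.round(4),np.degrees(s.x[2]).round(2),s.fun.round(2))
    s=least_squares(lambda v:f(v,[(a,b,np.array(c)) for a,b,c in o]),x0)
    if nm=="mould": mp=s.x
    else: rp=s.x
for n in P:
    im=cv2.resize(P[n]["pixels"],None,fx=3,fy=3,interpolation=cv2.INTER_CUBIC)
    R=rz(mp[2]);t=np.array([mp[0],mp[1],0])
    Rr=rz(rp[2]);RR=Rr@ry(-.55);tt=np.array([rp[0],rp[1],0])+Rr@np.array([-.031,0,.136])
    def dr(B,R,t):
        uv=proj(P[n],B@R.T+t)
        for i in range(8):
            for j in range(i):
                if bin(i^j).count("1")==1: cv2.line(im,tuple(np.int32(uv[i]*3+1)),tuple(np.int32(uv[j]*3+1)),(0,0,255),1)
    dr(box(-62,62,-86,86,0,60),R,t);dr(box(-58,58,-80,80,0,20),RR,tt);dr(bar,RR,tt)
    r={"top":(60,175,330,300),"side":(150,180,350,380)}[n]
    cv2.imwrite(f"pics/{n}_fit.png",im[r[1]*3:r[3]*3,r[0]*3:min(r[2]*3,r[0]*3+800)][:600])
A=tt+RR@np.array([0,0,.044]);print("grasp pt",A.round(4),"seat",tt.round(4))
E
python3 fit.py
```

```text
mould 4 [ 0.479  -0.1584  0.8607] 49.32 [ 4.24  4.33 -4.53 -5.14  5.78 -0.68 -5.79  1.33]
mould 2 [ 0.4816 -0.1642  1.6796] 96.23 [ 24.64   8.84 -20.97 -11.73]
rack 4 [0.5166 0.247  1.5362] 88.02 [ 0.73 -1.32  7.41  2.38 -7.66 -0.16 -1.04 -0.13]
rack 3 [0.5241 0.2466 1.346 ] 77.12 [ 0.35 -0.48  2.55  1.09 -2.92 -0.26]
grasp pt [0.5148 0.1931 0.1735] seat [0.5156 0.216  0.136 ]
```

View pics/top_fit.png

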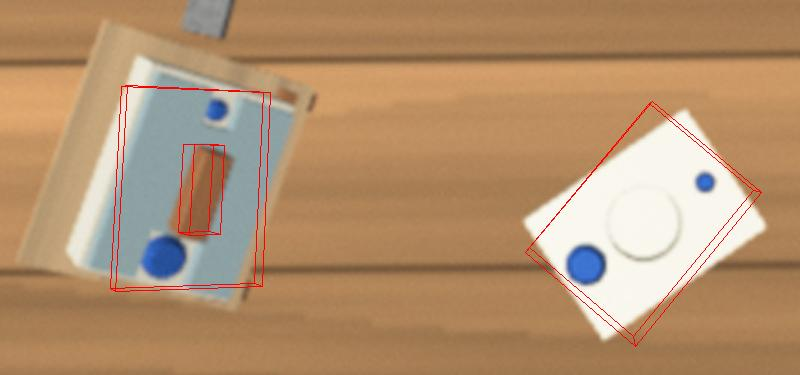

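View pics/side_fit.png

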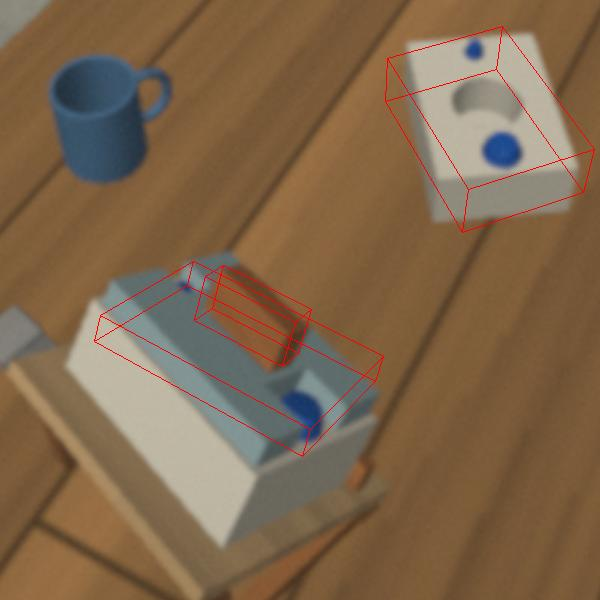

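```bash
sed -i 's/2.16)/0.59)/; s/2.78)/1.2)/; s/,x0)$/,x0,diff_step=1e-3)/; s/,x0)/,x0,diff_step=1e-3)/' fit.py; sed -i 's/(("mould",mouldres,mo,(.4,-.16,0.59)),("rack",rackres,ro,(.45,.25,1.2)))/(("mould",mouldres,mo,(.48,-.16,0.59)),("rack",rackres,ro,(.52,.25,1.2)))/' fit.py
python3 fit.py
```

```text
mould 4 [ 0.4786 -0.159   0.5937] 34.01 [ 0.21 -0.25  0.11 -0.14  0.12  0.37  0.08  0.25]
mould 2 [ 0.4781 -0.1586  0.5943] 34.05 [ 0.06 -0.04 -0.06  0.04]
rack 4 [0.5287 0.2449 1.2377] 70.92 [ 0.38 -0.18  0.24 -0.2   0.06 -0.05  0.05  0.79]
rack 3 [0.5284 0.2454 1.2349] 70.75 [ 0.14 -0.02 -0.05 -0.09 -0.09  0.11]
grasp pt [0.511  0.1939 0.1735] seat [0.5185 0.2156 0.136 ]
```

View pics/top_fit.png

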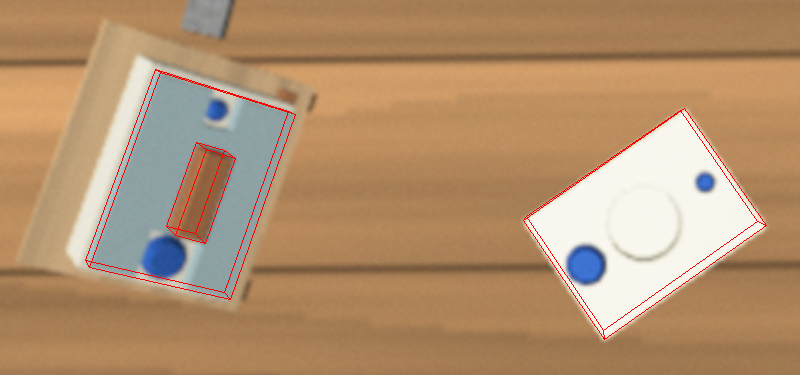

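View pics/side_fit.png

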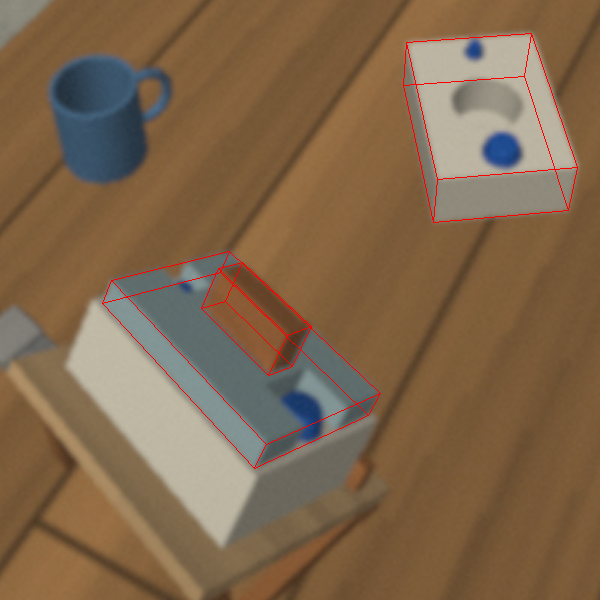

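>>> play_rows:
  series:
    - {"tx":0.016,"ty":0.0478,"tz":0.0024,"turn":0.0389}
    - {"tx":0.016,"ty":0.0478,"tz":0.0024,"turn":0.0389}
    - {"tx":0.016,"ty":0.0478,"tz":0.0024,"turn":0.0389}
    - {"tx":0.016,"ty":0.0478,"tz":0.0024,"turn":0.0389}
    - {"tx":0.016,"ty":0.0478,"tz":0.0024,"turn":0.0389}
    - {"tx":0.016,"ty":0.0478,"tz":0.0024,"turn":0.0389}
    - {"tx":0.016,"ty":0.0478,"tz":0.0024,"turn":0.0389}
    - {"tx":0.016,"ty":0.0478,"tz":0.0024,"turn":0.0389}
    - {"tx":0.016,"ty":0.0478,"tz":0.0024,"turn":0.0389}
    - {"tx":0.016,"ty":0.0478,"tz":0.0024,"turn":0.0389}
  gripper: 1

```text
time_s: 2.4
position: [0.3837, -0.1866, 0.3118]
tcp_rot: [[0.737, -0.675, 0.001], [-0.675, -0.737, -0.0], [0.001, -0.0, -1.0]]
force: [0.5, -0.1, -0.1]
opening: 1.003
```

>>> play_rows:
  series:
    - {"tx":0.016,"ty":0.0478,"tz":0.0024,"turn":0.0389}
    - {"tx":0.016,"ty":0.0478,"tz":0.0024,"turn":0.0389}
    - {"tx":0.016,"ty":0.0478,"tz":0.0024,"turn":0.0389}
    - {"tx":0.016,"ty":0.0478,"tz":0.0024,"turn":0.0389}
    - {"tx":0.016,"ty":0.0478,"tz":0.0024,"turn":0.0389}
    - {"tx":0.016,"ty":0.0478,"tz":0.0024,"turn":0.0389}
    - {"tx":0.016,"ty":0.0478,"tz":0.0024,"turn":0.0389}
    - {"tx":0.016,"ty":0.0478,"tz":0.0024,"turn":0.0389}
    - {"tx":0.016,"ty":0.0478,"tz":0.0024,"turn":0.0389}
    - {"tx":0.016,"ty":0.0478,"tz":0.0024,"turn":0.0389}
    - {"tx":0}
    - {"tx":0}

```text
invalid input
```

>>> play_rows:
  series:
    - {"tx":0.016,"ty":0.0478,"tz":0.0024,"turn":0.0389}
    - {"tx":0.016,"ty":0.0478,"tz":0.0024,"turn":0.0389}
    - {"tx":0.016,"ty":0.0478,"tz":0.0024,"turn":0.0389}
    - {"tx":0.016,"ty":0.0478,"tz":0.0024,"turn":0.0389}
    - {"tx":0.016,"ty":0.0478,"tz":0.0024,"turn":0.0389}
    - {"tx":0.016,"ty":0.0478,"tz":0.0024,"turn":0.0389}
    - {"tx":0.016,"ty":0.0478,"tz":0.0024,"turn":0.0389}
    - {"tx":0.016,"ty":0.0478,"tz":0.0024,"turn":0.0389}
    - {"tx":0.016,"ty":0.0478,"tz":0.0024,"turn":0.0389}
    - {"tx":0.016,"ty":0.0478,"tz":0.0024,"turn":0.0389}

```text
time_s: 3.4
position: [0.5116, 0.1961, 0.3309]
tcp_rot: [[0.945, -0.327, 0.001], [-0.327, -0.945, -0.0], [0.001, -0.0, -1.0]]
force: [0.6, -0.2, -0.0]
opening: 0.996
```

>>> play_rows:
  series:
    - {"tx":0}

```text
invalid input
```

>>> play_rows:
  series:
    - {"tx":-0.0008,"ty":-0.0026,"tz":-0.018,"turn":0}
    - {"tx":0,"ty":0,"tz":-0.018,"turn":0}
    - {"tx":0,"ty":0,"tz":-0.018,"turn":0}
    - {"tx":0,"ty":0,"tz":-0.018,"turn":0}
    - {"tx":0,"ty":0,"tz":-0.018,"turn":0}
    - {"tx":0,"ty":0,"tz":-0.013,"turn":0}
    - {"tx":0,"ty":0,"tz":-0.01,"turn":0}
    - {"tx":0,"ty":0,"tz":-0.009,"turn":0}
    - {"tx":0,"ty":0,"tz":-0.006,"turn":0}
    - {"tx":0,"ty":0,"tz":-0.003,"turn":0}

```text
time_s: 4.4
position: [0.5107, 0.1922, 0.2256]
tcp_rot: [[0.944, -0.329, -0.0], [-0.329, -0.944, -0.0], [-0.0, 0.0, -1.0]]
force: [-0.4, 0.2, 0.2]
opening: 1.004
```

Run:
```python
from rig import bot,vision
import cv2
s=bot.read_state();print(s["position"],s["force"])
p=vision.capture("side");cv2.imwrite("pics/side1.png",cv2.resize(p["pixels"][200:384,130:370],None,fx=3,fy=3,interpolation=2))
```

```text
[0.51067764 0.19224867 0.22556357] [-0.4475734   0.19754192  0.18106197]
```

View pics/side1.png

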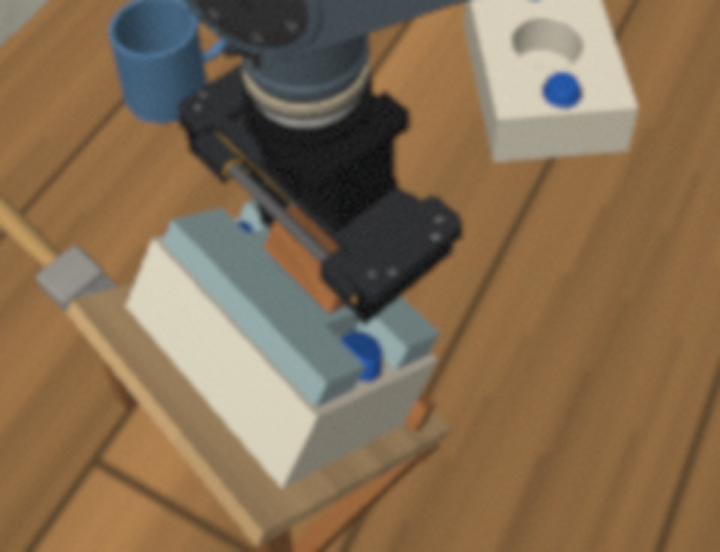

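The fingers straddle the bar ends with no contact, so I'll close.

>>> play_rows:
  series:
    - {"tx":0,"ty":0.002,"tz":0,"turn":0}
    - {"tx":0,"ty":0,"tz":0,"turn":0}
    - {"tx":0,"ty":0,"tz":0,"turn":0}
    - {"tx":0,"ty":0,"tz":0,"turn":0}
    - {"tx":0,"ty":0,"tz":0,"turn":0}
    - {"tx":0,"ty":0,"tz":0,"turn":0}
    - {"tx":0,"ty":0,"tz":0,"turn":0}
    - {"tx":0,"ty":0,"tz":0,"turn":0}
  gripper: 0

```text
time_s: 5.25
position: [0.5107, 0.1939, 0.2261]
tcp_rot: [[0.944, -0.329, 0.0], [-0.329, -0.944, 0.0], [0.0, -0.0, -1.0]]
force: [-1.2, 0.4, 2.0]
opening: 0.803
```

>>> play_rows:
  series:
    - {"tx":-0.0005,"ty":-0.0015,"tz":0.0027,"turn":0}
    - {"tx":-0.0011,"ty":-0.0031,"tz":0.0053,"turn":0}
    - {"tx":-0.0011,"ty":-0.0031,"tz":0.0053,"turn":0}
    - {"tx":-0.0011,"ty":-0.0031,"tz":0.0053,"turn":0}
    - {"tx":-0.0011,"ty":-0.0031,"tz":0.0053,"turn":0}
    - {"tx":-0.0011,"ty":-0.0031,"tz":0.0053,"turn":0}
    - {"tx":-0.0021,"ty":-0.0062,"tz":0.0107,"turn":0}
    - {"tx":-0.0021,"ty":-0.0062,"tz":0.0107,"turn":0}
    - {"tx":-0.0021,"ty":-0.0062,"tz":0.0107,"turn":0}
    - {"tx":-0.0021,"ty":-0.0062,"tz":0.0107,"turn":0}

```text
time_s: 6.25
position: [0.499, 0.1599, 0.2844]
tcp_rot: [[0.944, -0.329, 0.001], [-0.329, -0.944, -0.0], [0.0, -0.0, -1.0]]
force: [0.2, 0.2, -3.5]
opening: 0.799
```

>>> play_rows:
  series:
    - {"tx":-0.0021,"ty":-0.0062,"tz":0.0107,"turn":0}
    - {"tx":-0.0021,"ty":-0.0062,"tz":0.0107,"turn":0}
    - {"tx":-0.0021,"ty":-0.0062,"tz":0.0107,"turn":0}
    - {"tx":-0.0021,"ty":-0.0062,"tz":0.0107,"turn":0}
    - {"tx":0,"ty":0,"tz":0,"turn":0}

```text
time_s: 6.75
position: [0.4929, 0.1401, 0.3191]
tcp_rot: [[0.944, -0.33, 0.003], [-0.33, -0.944, -0.0], [0.003, -0.001, -1.0]]
force: [-0.0, 0.2, -5.0]
opening: 0.801
```

Run:
```python
from rig import bot,vision
import cv2
s=bot.read_state();print(s["time_s"],s["position"],s["force"],s["moment"])
p=vision.capture("side");cv2.imwrite("pics/side2.png",cv2.resize(p["pixels"][130:384,130:370],None,fx=2.3,fy=2.3,interpolation=2))
```

```text
6.75 [0.49291845 0.14006417 0.31912445] [-0.01990364  0.16165303 -4.99380292] [-0.07246655 -0.11878886 -0.02444105]
```

View pics/side2.png

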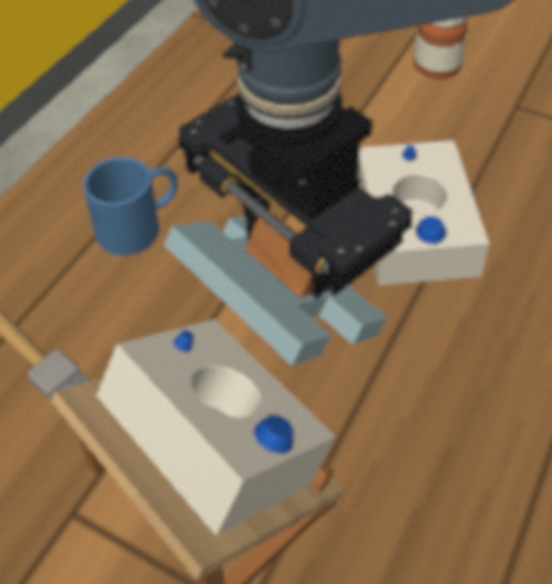

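```bash
cat > ov.py <<'E'
from h import *
from rig import bot,vision
import sys
def overlay(tag,thetas,h=.045,off=0.,yaw=None,crop=None,f=2.5):
    s=bot.read_state();T=s["tcp_rot"];A=s["position"]+T[:,2]*.051
    yaw=yaw or np.arctan2(T[1,0],T[0,0])+np.pi/2
    print(s["time_s"],s["position"].round(4),s["force"].round(2),"yaw",np.degrees(yaw).round(2),s["opening"])
    for n in("top","side"):
        p=vision.capture(n);im=cv2.resize(p["pixels"],None,fx=f,fy=f,interpolation=2)
        for th,col in zip(thetas,((0,0,255),(0,255,255),(255,0,255))):
            R=rz(yaw)@ry(-np.radians(th));t=A-R@np.array([off,0,h])
            for B in(box(-58,58,-80,80,0,20),box(-12,12,-35,35,20,54)):
                uv=proj(p,B@R.T+t)
                for i in range(8):
                    for j in range(i):
                        if bin(i^j).count("1")==1: cv2.line(im,tuple(np.int32((uv[i]+.5)*f)),tuple(np.int32((uv[j]+.5)*f)),col,1)
        c=np.int32(proj(p,A)[0]*f);im=im[max(0,c[1]-250):c[1]+250,max(0,c[0]-300):c[0]+300]
        cv2.imwrite(f"pics/{n}_{tag}.png",im)
E
python3 -c "
from ov import *
overlay('a',[31.5,15])"
```

```text
6.8 [0.4927 0.1403 0.3185] [ 0.13 -0.29 -4.56] yaw 70.75 0.8003483516256976
```

View pics/side_a.png

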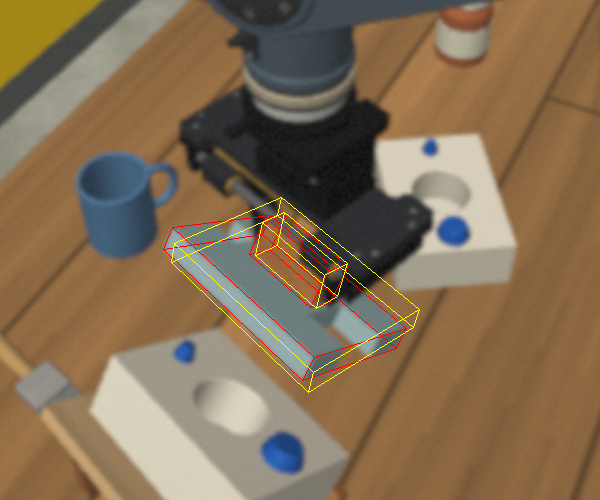

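View pics/top_a.png

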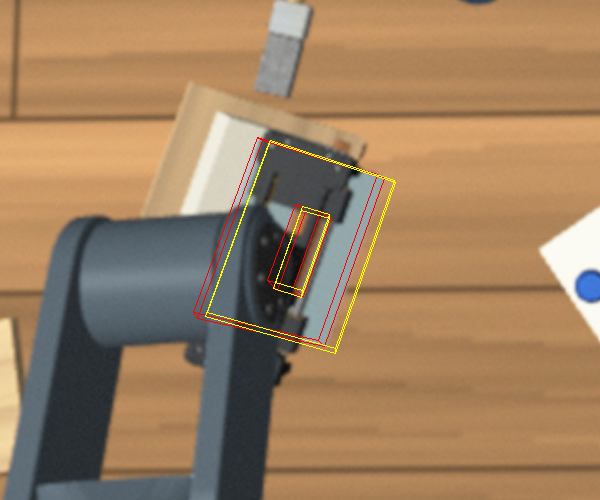

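>>> play_rows:
  series:
    - {"tx":-0.0128,"ty":-0.0138,"tz":0,"turn":0}
    - {"tx":-0.0257,"ty":-0.0276,"tz":0,"turn":0}
    - {"tx":-0.0257,"ty":-0.0276,"tz":0,"turn":0}
    - {"tx":-0.0257,"ty":-0.0276,"tz":-0.015,"turn":0}
    - {"tx":-0.0257,"ty":-0.0276,"tz":-0.03,"turn":0}
    - {"tx":-0.0128,"ty":-0.0138,"tz":-0.04,"turn":0}
    - {"tx":0,"ty":0,"tz":-0.05,"turn":0}
    - {"tx":0,"ty":0,"tz":-0.04,"turn":0}
    - {"tx":0,"ty":0,"tz":-0.03,"turn":0}
    - {"tx":0,"ty":0,"tz":-0.018,"turn":0}

```text
time_s: 7.9
position: [0.3889, 0.0299, 0.1378]
tcp_rot: [[0.944, -0.329, -0.003], [-0.329, -0.944, 0.0], [-0.003, 0.0, -1.0]]
force: [-0.1, 0.5, -4.6]
opening: 0.8
```

```bash
python3 -c "
from ov import *
overlay('b',[31.5])"
```

```text
7.9 [0.3889 0.0299 0.1378] [-0.07  0.47 -4.61] yaw 70.79 0.799703254409882
```

View pics/side_b.png

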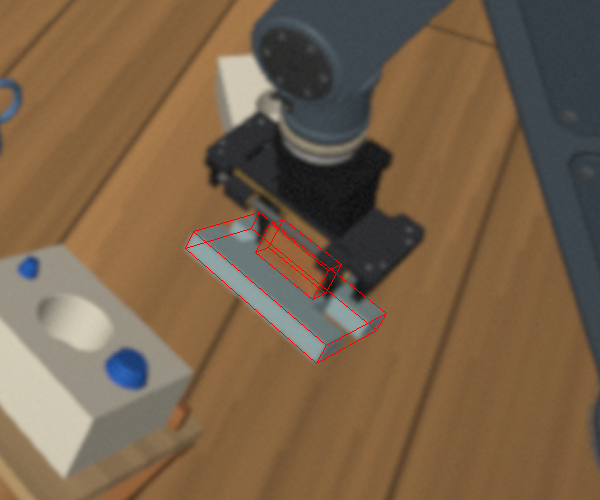

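>>> play_rows:
  series:
    - {"tx":0,"ty":0,"tz":-0.0125,"turn":0}
    - {"tx":0,"ty":0,"tz":-0.0094,"turn":0}
    - {"tx":0,"ty":0,"tz":0,"turn":0}
    - {"tx":0.0017,"ty":0.005,"tz":-0.0021,"turn":0}
    - {"tx":0.0019,"ty":0.0054,"tz":-0.0029,"turn":0}

```text
time_s: 8.5
position: [0.3929, 0.0386, 0.1184]
tcp_rot: [[0.944, -0.329, 0.001], [-0.329, -0.944, -0.0], [0.001, 0.0, -1.0]]
force: [-1.1, -1.3, 1.3]
opening: 0.8
```

>>> play_rows:
  series:
    - {"tx":0.0018,"ty":0.0052,"tz":-0.0033,"turn":0}
    - {"tx":0.0018,"ty":0.0051,"tz":-0.0036,"turn":0}
    - {"tx":0.0016,"ty":0.0047,"tz":-0.0039,"turn":0}

```text
time_s: 8.8
position: [0.3972, 0.0511, 0.1093]
tcp_rot: [[0.944, -0.329, 0.001], [-0.329, -0.944, -0.0], [0.001, -0.0, -1.0]]
force: [-0.1, 1.6, 3.3]
opening: 0.804
```

>>> play_rows:
  series:
    - {"tx":0.0016,"ty":0.0045,"tz":-0.0044,"turn":0}
    - {"tx":0.0014,"ty":0.0041,"tz":-0.0046,"turn":0}
    - {"tx":0.0013,"ty":0.0039,"tz":-0.0049,"turn":0}
    - {"tx":0,"ty":0,"tz":-0.001,"turn":0}
    - {"tx":0,"ty":0,"tz":0,"turn":0}

```text
time_s: 9.3
position: [0.4008, 0.061, 0.0969]
tcp_rot: [[0.944, -0.329, 0.001], [-0.329, -0.944, 0.0], [0.001, -0.001, -1.0]]
force: [1.2, 4.4, 2.4]
opening: 0.802
```

```bash
python3 -c "
from ov import *
overlay('c',[0])"
```

```text
9.3 [0.4008 0.061  0.0969] [1.18 4.42 2.41] yaw 70.77 0.8023826939870423
```

View pics/side_c.png

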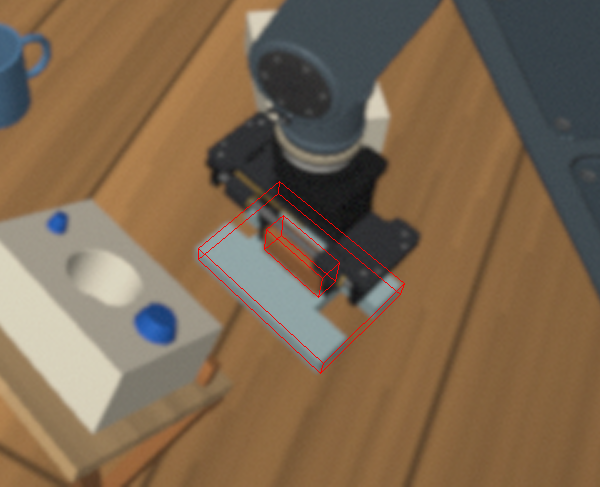

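>>> play_rows:
  series:
    - {"tx":0,"ty":0,"tz":-0.0012,"turn":0}
    - {"tx":0,"ty":0,"tz":-0.0012,"turn":0}
    - {"tx":0,"ty":0,"tz":-0.0012,"turn":0}
    - {"tx":0,"ty":0,"tz":0,"turn":0}

```text
time_s: 9.8
position: [0.4007, 0.0608, 0.0959]
tcp_rot: [[0.944, -0.329, 0.003], [-0.329, -0.944, -0.0], [0.003, -0.001, -1.0]]
force: [0.6, 5.7, 24.4]
opening: 0.798
```

>>> play_rows:
  series:
    - {"tx":0,"ty":0,"tz":0.01,"turn":0}
    - {"tx":0,"ty":0,"tz":0.025,"turn":0}
    - {"tx":0,"ty":0,"tz":0.035,"turn":0}
    - {"tx":0,"ty":0,"tz":0.035,"turn":0}
    - {"tx":0,"ty":0,"tz":0.025,"turn":0}
    - {"tx":0,"ty":0,"tz":0,"turn":0}

```text
time_s: 10.4
position: [0.4006, 0.0602, 0.1996]
tcp_rot: [[0.944, -0.329, 0.003], [-0.329, -0.944, -0.001], [0.003, -0.0, -1.0]]
force: [0.9, 0.4, -5.4]
opening: 0.801
```

>>> play_rows:
  series:
    - {"tx":0.0049,"ty":-0.0138,"tz":0,"turn":-0.0306}
    - {"tx":0.0098,"ty":-0.0275,"tz":0,"turn":-0.0613}
    - {"tx":0.0098,"ty":-0.0275,"tz":0,"turn":-0.0613}
    - {"tx":0.0098,"ty":-0.0275,"tz":0,"turn":-0.0613}
    - {"tx":0.0098,"ty":-0.0275,"tz":0,"turn":-0.0613}
    - {"tx":0.0098,"ty":-0.0275,"tz":0,"turn":-0.0613}
    - {"tx":0.0098,"ty":-0.0275,"tz":0,"turn":-0.0613}
    - {"tx":0.0098,"ty":-0.0275,"tz":0,"turn":-0.0613}
    - {"tx":0.0098,"ty":-0.0275,"tz":0,"turn":-0.0613}
    - {"tx":0.0098,"ty":-0.0275,"tz":0,"turn":-0.0613}

```text
time_s: 11.4
position: [0.4736, -0.15, 0.1957]
tcp_rot: [[0.582, -0.813, -0.005], [-0.813, -0.582, 0.002], [-0.005, 0.002, -1.0]]
force: [0.6, 0.3, -5.0]
opening: 0.801
```

>>> play_rows:
  series:
    - {"tx":0.0049,"ty":-0.0138,"tz":0,"turn":-0.0306}
    - {"tx":0,"ty":0,"tz":0,"turn":0}
    - {"tx":0,"ty":0,"tz":0,"turn":0}

```text
time_s: 11.7
position: [0.4772, -0.1588, 0.197]
tcp_rot: [[0.559, -0.829, -0.004], [-0.829, -0.559, 0.003], [-0.004, 0.002, -1.0]]
force: [-1.2, -0.5, -5.7]
opening: 0.802
```

```bash
python3 -c "
from ov import *
overlay('d',[0])"
```

```text
11.7 [ 0.4772 -0.1588  0.197 ] [-1.25 -0.46 -5.67] yaw 34.01 0.802208255664838
```

View pics/side_d.png

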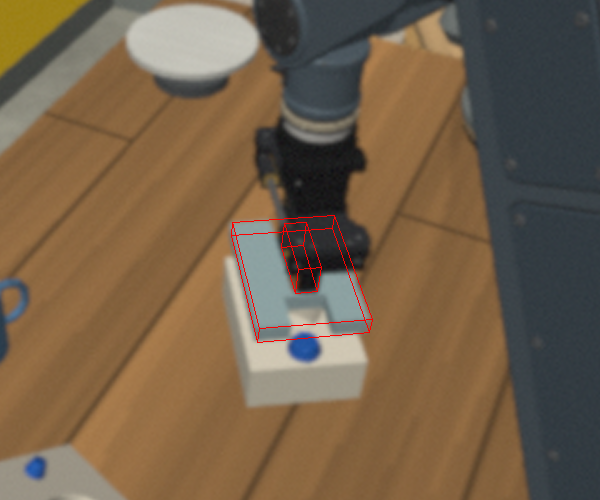

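View pics/top_d.png

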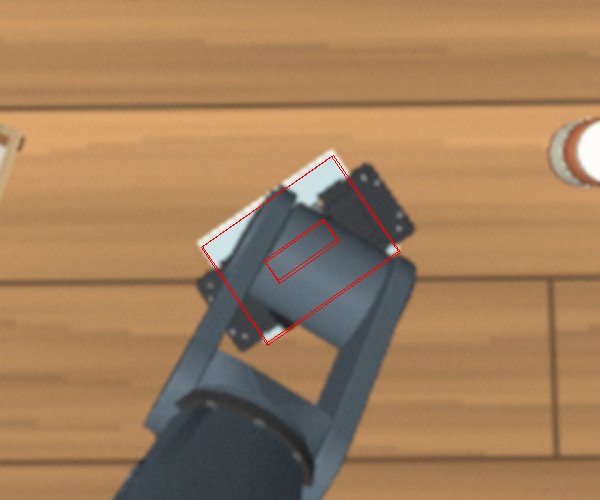

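>>> play_rows:
  series:
    - {"tx":0.0018,"ty":-0.0002,"tz":-0.01,"turn":0}
    - {"tx":0,"ty":0,"tz":-0.01,"turn":0}
    - {"tx":0,"ty":0,"tz":-0.006,"turn":0}
    - {"tx":0,"ty":0,"tz":0,"turn":0}

```text
time_s: 12.2
position: [0.4794, -0.1591, 0.1765]
tcp_rot: [[0.56, -0.829, -0.002], [-0.829, -0.56, 0.001], [-0.002, 0.001, -1.0]]
force: [-0.6, -0.9, -3.6]
opening: 0.804
```

```bash
cat > z.py <<'E'
from h import *
from rig import bot,vision
import sys
tag=sys.argv[1]
s=bot.read_state();T=s["tcp_rot"];A=s["position"]+T[:,2]*.051;yaw=np.arctan2(T[1,0],T[0,0])+np.pi/2
print(s["time_s"],s["position"].round(4),s["force"].round(2),np.degrees(yaw).round(2))
f=6
for n in ("side","top"):
    p=vision.capture(n)
    im=cv2.resize(p["pixels"],None,fx=f,fy=f,interpolation=2)
    def dr(B,R,t,col):
        uv=proj(p,B@R.T+t)
        for i in range(8):
            for j in range(i):
                if bin(i^j).count("1")==1: cv2.line(im,tuple(np.int32((uv[i]+.5)*f)),tuple(np.int32((uv[j]+.5)*f)),col,1)
    R=rz(yaw);t=A-np.array([0,0,.0449])
    dr(box(-58,58,-80,80,0,20),R,t,(0,0,255));dr(box(-21.5,21.5,40.5,80,0,20),R,t,(0,0,255));dr(box(-12.5,12.5,-80,-51.5,0,20),R,t,(0,0,255))
    M=rz(.5937);m=np.array([.4786,-.159,0]);dr(box(-62,62,-86,86,0,60),M,m,(0,200,0))
    c=np.int32(proj(p,A-[0,0,.05])[0]*f);im=im[c[1]-300:c[1]+300,c[0]-300:c[0]+300]
    cv2.imwrite(f"pics/z{n}_{tag}.png",im)
E
python3 z.py e
```

```text
12.2 [ 0.4794 -0.1591  0.1765] [-0.58 -0.86 -3.59] 34.05
```

View pics/zside_e.png

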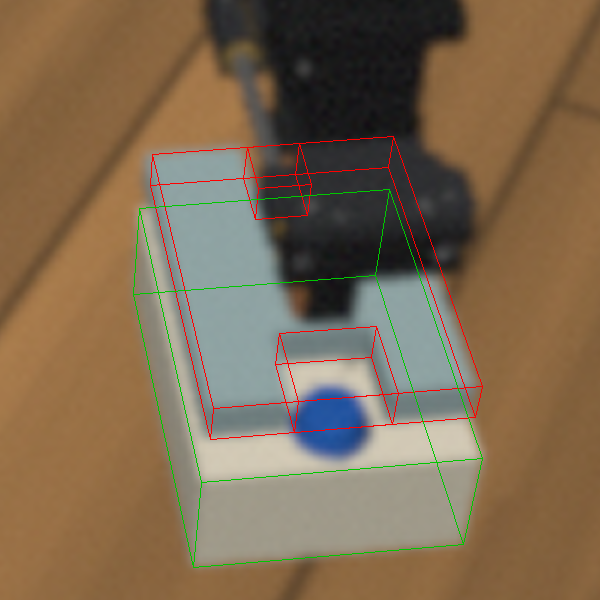

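View pics/ztop_e.png

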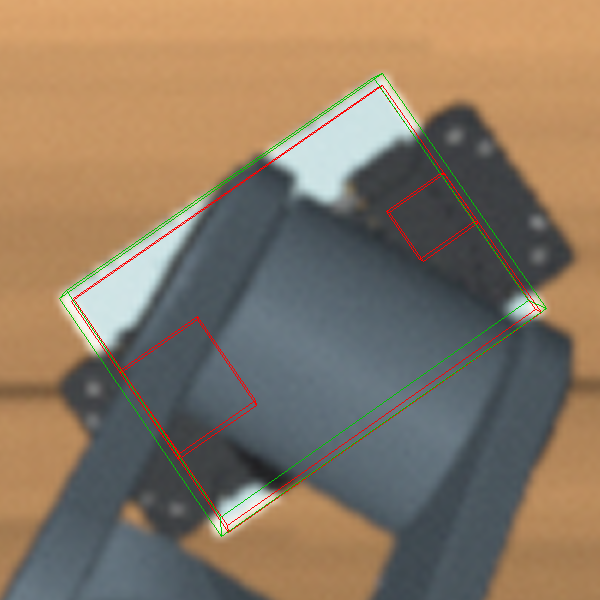

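>>> play_rows:
  series:
    - {"tx":-0.0013,"ty":-0.0009,"tz":-0.003,"turn":0}
    - {"tx":0,"ty":0,"tz":-0.004,"turn":0}
    - {"tx":0,"ty":0,"tz":-0.004,"turn":0}
    - {"tx":0,"ty":0,"tz":-0.003,"turn":0}
    - {"tx":0,"ty":0,"tz":0,"turn":0}

```text
time_s: 12.8
position: [0.4788, -0.1604, 0.1659]
tcp_rot: [[0.559, -0.829, -0.001], [-0.829, -0.559, 0.0], [-0.001, 0.0, -1.0]]
force: [-0.2, -0.5, -4.9]
opening: 0.801
```

```bash
python3 z.py f
```

```text
12.8 [ 0.4788 -0.1604  0.1659] [-0.21 -0.48 -4.94] 34.01
```

View pics/zside_f.png

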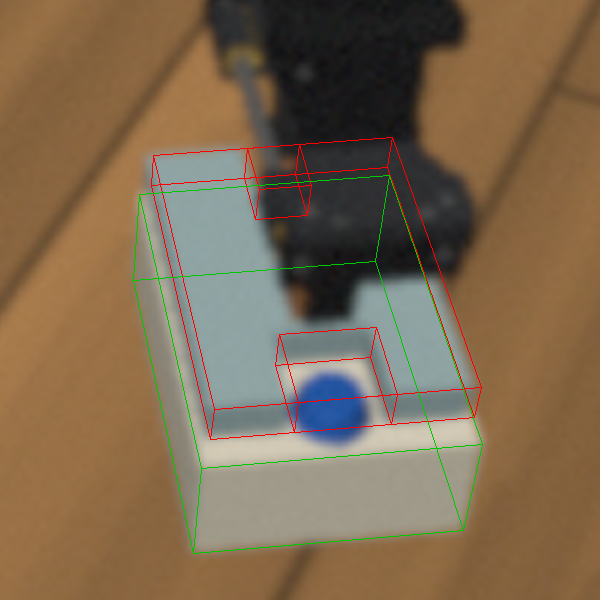

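View pics/ztop_f.png

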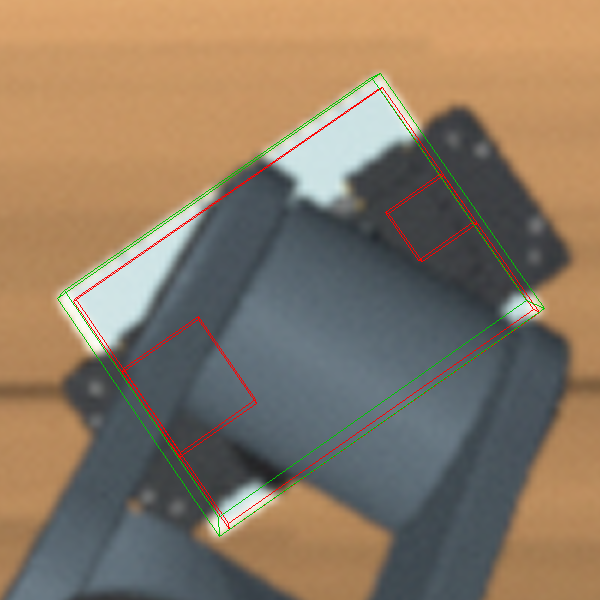

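>>> play_rows:
  series:
    - {"tx":-0.0019,"ty":0.0006,"tz":0,"turn":0}
    - {"tx":0,"ty":0,"tz":-0.002,"turn":0}
    - {"tx":0,"ty":0,"tz":-0.002,"turn":0}
    - {"tx":0,"ty":0,"tz":-0.002,"turn":0}
    - {"tx":0,"ty":0,"tz":0,"turn":0}

```text
time_s: 13.4
position: [0.4774, -0.1599, 0.1613]
tcp_rot: [[0.559, -0.829, -0.0], [-0.829, -0.559, 0.0], [-0.0, 0.0, -1.0]]
force: [-0.5, -0.4, -5.0]
opening: 0.803
```

>>> play_rows:
  series:
    - {"tx":0,"ty":0,"tz":-0.002,"turn":0}
    - {"tx":0,"ty":0,"tz":-0.002,"turn":0}
    - {"tx":0,"ty":0,"tz":0,"turn":0}

```text
time_s: 13.7
position: [0.4774, -0.1599, 0.1581]
tcp_rot: [[0.559, -0.829, -0.0], [-0.829, -0.559, 0.0], [-0.0, 0.0, -1.0]]
force: [-0.8, -0.2, -5.1]
opening: 0.803
```

>>> play_rows:
  series:
    - {"tx":0,"ty":0,"tz":-0.0015,"turn":0}
    - {"tx":0,"ty":0,"tz":-0.0015,"turn":0}
    - {"tx":0,"ty":0,"tz":-0.0008,"turn":0}
    - {"tx":0,"ty":0,"tz":0,"turn":0}

```text
time_s: 14.1
position: [0.4775, -0.1599, 0.156]
tcp_rot: [[0.56, -0.829, 0.001], [-0.829, -0.56, -0.001], [0.001, -0.0, -1.0]]
force: [-1.8, 2.5, 2.9]
opening: 0.802
```

```bash
python3 z.py g
```

```text
14.1 [ 0.4775 -0.1599  0.156 ] [-1.84  2.54  2.91] 34.03
```

View pics/zside_g.png

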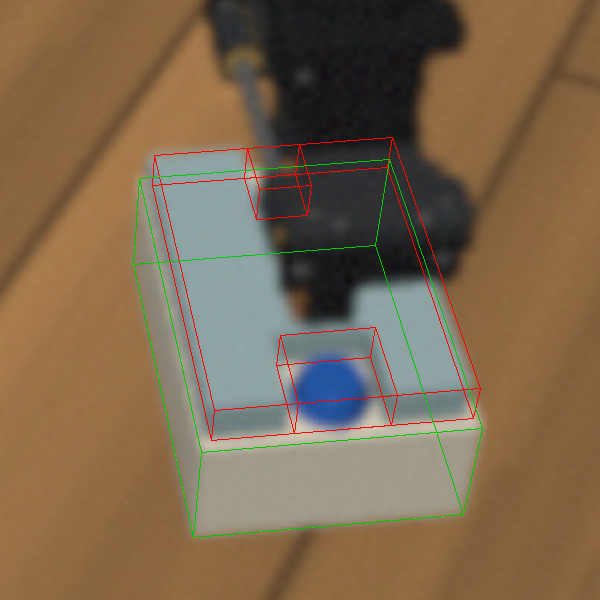

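Contact is at the expected height: TCP 0.156, so the underside is at 60.1 mm. The keys show centred in the notches. I'll seat it with a light press, then let go.

>>> play_rows:
  series:
    - {"tx":0,"ty":0,"tz":-0.001,"turn":0}
    - {"tx":0,"ty":0,"tz":-0.0005,"turn":0}
    - {"tx":0,"ty":0,"tz":0,"turn":0}
    - {"tx":0,"ty":0,"tz":0,"turn":0}

```text
time_s: 14.6
position: [0.4775, -0.1599, 0.1559]
tcp_rot: [[0.56, -0.829, 0.001], [-0.829, -0.56, -0.001], [0.001, -0.0, -1.0]]
force: [-3.4, 3.7, 15.9]
opening: 0.807
```

>>> play_rows:
  series:
    - {"tx":0,"ty":0,"tz":0,"turn":0}
    - {"tx":0,"ty":0,"tz":0,"turn":0}
    - {"tx":0,"ty":0,"tz":0,"turn":0}
    - {"tx":0,"ty":0,"tz":0.0005,"turn":0}
    - {"tx":0,"ty":0,"tz":0,"turn":0}
    - {"tx":0,"ty":0,"tz":0,"turn":0}
    - {"tx":0,"ty":0,"tz":0,"turn":0}
    - {"tx":0,"ty":0,"tz":0,"turn":0}
  gripper: 1

```text
time_s: 15.4
position: [0.4775, -0.16, 0.1544]
tcp_rot: [[0.559, -0.829, -0.0], [-0.829, -0.559, 0.0], [-0.0, 0.0, -1.0]]
force: [-0.1, 0.4, 0.5]
opening: 1.0
```

Released. Next I'll go straight up.

>>> play_rows:
  series:
    - {"tx":0,"ty":0,"tz":0.005,"turn":0}
    - {"tx":0,"ty":0,"tz":0.01,"turn":0}
    - {"tx":0,"ty":0,"tz":0.02,"turn":0}
    - {"tx":0,"ty":0,"tz":0.03,"turn":0}
    - {"tx":0,"ty":0,"tz":0.04,"turn":0}
    - {"tx":0,"ty":0,"tz":0.04,"turn":0}
    - {"tx":0,"ty":0,"tz":0.04,"turn":0}
    - {"tx":0,"ty":0,"tz":0.02,"turn":0}
    - {"tx":0,"ty":0,"tz":0,"turn":0}

```text
time_s: 16.3
position: [0.4786, -0.1605, 0.3218]
tcp_rot: [[0.56, -0.829, 0.006], [-0.829, -0.56, -0.004], [0.007, -0.003, -1.0]]
force: [-0.2, 0.1, -0.1]
opening: 1.002
```

>>> play_rows:
  series:
    - {"tx":0.01,"ty":-0.05,"tz":0,"turn":0}
    - {"tx":0.01,"ty":-0.05,"tz":0,"turn":0}
    - {"tx":0.01,"ty":-0.05,"tz":0,"turn":0}
    - {"tx":0.01,"ty":-0.05,"tz":0,"turn":0}
    - {"tx":0.01,"ty":-0.05,"tz":0,"turn":0}
    - {"tx":0.01,"ty":-0.05,"tz":0,"turn":0}
    - {"tx":0,"ty":0,"tz":0,"turn":0}

```text
time_s: 17.0
position: [0.5254, -0.4052, 0.3165]
tcp_rot: [[0.556, -0.831, 0.0], [-0.831, -0.556, -0.002], [0.002, 0.001, -1.0]]
force: [-0.8, 0.5, 0.3]
opening: 1.001
```

Run:
```python
from h import *
from rig import vision,bot
s=bot.read_state();print(s["time_s"],s["position"],s["force"])
f=6;M=rz(.5937);m=np.array([.4786,-.159,0]);out=[]
for n in("side","top"):
    p=vision.capture(n);cv2.imwrite(f"pics/end_{n}.png",p["pixels"])
    im=cv2.resize(p["pixels"],None,fx=f,fy=f,interpolation=2)
    for B,c in((box(-58,58,-80,80,0,20),(0,0,255)),(box(-12,12,-35,35,20,54),(0,0,255)),(box(-62,62,-86,86,-60,0),(0,200,0))):
        uv=proj(p,B@M.T+m+[0,0,.06])
        for i in range(8):
            for j in range(i):
                if bin(i^j).count("1")==1: cv2.line(im,tuple(np.int32((uv[i]+.5)*f)),tuple(np.int32((uv[j]+.5)*f)),c,1)
    c=np.int32(proj(p,m+[0,0,.06])[0]*f);out.append(cv2.resize(im[c[1]-300:c[1]+300,c[0]-300:c[0]+300],(400,400)))
cv2.imwrite("pics/endz.png",np.hstack(out))
```

```text
17.0 [ 0.52536821 -0.4052138   0.31651924] [-0.79647096  0.50746021  0.25808319]
```

View pics/endz.png

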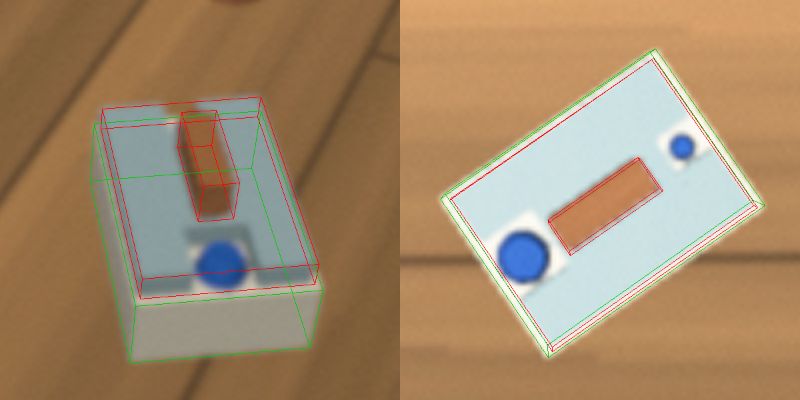

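View pics/end_top.png

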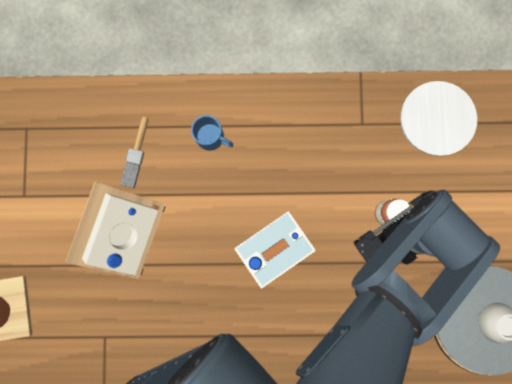

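The cover sits home on the mould, wide notch on the wide key (255,263) and narrow on narrow (295,236). The mug, jar and brush look unmoved, and the gripper is clear and high.

```bash
python3 -c "
from rig import bot
print(bot.hand_in())"
```

```text
the job is handed in; nothing more can be done
None
```

The cover is on the bench mould, seated flat and let go, and the job was handed in at about 17 s of the 43 s allowed. No verdict was reported, so the checks below are my own.

- **How it was done:** I gripped the wooden bar by its ends and lifted the cover straight off the rack mould along its slope. I then levelled it by rolling it flat on a clear patch of bench, and lowered it slowly over the keys. A light press of about 16 N seated it before I opened the gripper and backed away.
- **Final position:** Contact came with the underside at about 60.1 mm, against 60 mm for fully home. After release, the fitted outline of a fully seated cover matched both camera views to about 1–2 mm. The wide notch is on the wide key and the narrow notch on the narrow key.
- **Other items:** The mug and brush look unmoved in the top view. The arm partly covers the jar there, but what shows is in its original place. The gripper is about 0.3 m up and touches nothing.
- **Disagreement:** Before lowering, the cover sat about 1.5 mm off in the grip compared with the model. I corrected for that before it went down. No check failed.

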